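Meter tweezers across the heater screws

ROBOT

A 7-joint arm with a two-finger parallel gripper is mounted at the origin on the work surface. World frame = base frame: x ahead of the robot, y to its left, z up, the work surface at z = 0. Lengths are in mm, angles in rad, forces in N, time in s.
With the tool pointing down it reaches from about 400 to 875 mm from the base axis. Payload 4.4 kg.
Tool frame: the origin (TCP) lies at the very end of the fingers, on their centre line; the grasp point (between the pads) lies 19 mm behind it; z points along the fingers, x is the direction in which the jaws open and shut, and the axes are right-handed (so a half turn about z gives the same grasp; the last joint's range is limited). The gripper opens to 85 mm and grips with 20 to 120 N. Pads are 22 mm wide; open, the fingers measure 114 mm over their backs; the gripper's body (76 mm by 85 mm) begins 54 mm behind the grasp point. The pads swing forward as they close: fully open they stand 13 mm farther back than shut.
Start: joints at [-1.296, 0.628, 0.038, 1.517, -0.027, 0.996, -0.02], TCP at [217.232, 612.64, 194.813] pointing down, gripper open.
Joint ranges: [-3.06, 3.06], [-0.37, 2.12], [-1.25, 1.32], [0.18, 2.47], [-1.1, 4.24], [0.23, 1.98], [-2.94, 2.94]. Speed limits (rad/s): [2.57, 2.57, 3.14, 3.14, 3.14, 3.14, 3.14].

INTERFACE

Orientations are given as [roll, pitch, yaw] about the fixed x, y, z axes, in that order (R = Rz(yaw) Ry(pitch) Rx(roll)).
In Python, from cell import * gives the robot as it stands. The module is installed in compiled form; this text tells all that it offers.
- The arm moves only by the tool play_rows, never from a script. Its argument "targets" is a list of rows, each an object with "slide": the shift along the tool's x, y, z in mm, a list of three; "turn": the turn, a rotation vector about the tool's x, y, z in degrees, a list of three; "hand": the finger opening in mm, from 0 to 85.4. A call has 1 to 5 rows; each row shifts and turns the commanded pose from where the row before left it, along the tool's axes as they then stand; what a row does not reach is not made up. A row lasts 1/8 s, in which the tool goes at most 62.5 mm and 10.7 degrees, less where a joint would pass 70% of its speed; a pose out of reach is approached as far as the arm can. A call is refused whole if a number of a shift passes 62.5 or a number of a turn 10.7, either way. A call with a gripper value outside its range is refused whole. The fingers move at their own pace and stop on an object; the grip force is fixed at half the most. Time passes only in rows, so rows that do not move let the fingers close. It gives the time, the measured TCP pose, the force and the opening at its end, in the units of the state.
- read_state(): the state, without advancing time (a new reading comes with each control period).
- get_image(name): name is "side" or "top"; returns (picture, depth): 480x640x3 uint8, blue, green, red; 480x640 float32, mm along the optical axis (not along the pixel's ray), 0 where there is no reading.
- calibration(name): a dict with "K" (3x3 intrinsics, pixels), "R" (3x3) and "t" (3): a world point X has camera coordinates R X + t. Camera axes: x right, y down, z forward; pixel columns grow to the right and rows downward; lengths in mm; the calibration is good to about 2 mm. A picture is of the moment at which its call begins. calibration takes no time and is no camera call.
- finish_job(): hands the job in, once; it reports no verdict.
The state is a dict: "clock": time; "qpos": joint angles; "qd": joint speeds; "tau": joint torques, N m; "eef_pos": TCP position; "tool_rot": TCP orientation; "force": force on the tool from outside, world axes, zero at the start; "torque": the same for the moment, N m; "width": finger opening in mm.
Only numpy, scipy, OpenCV 4.12 (cv2) and the standard library are available. Lean on these libraries where they do the work, as an engineer would, in place of code of your own. Each camera call takes 0.05 s, during which the arm holds its last target.

TASK

Check the heater circuit on the dryer's control board: take the yellow meter tweezers out of their stand, squeeze them until their two tips are as far apart as the screws of the two blue terminals on the board's terminal strip, and set one tip gently down on each of these two screws. Keep the tweezers upright and hold them there, squeezed to that gap and steady, so the reading can be taken; your program finishes while the robot is still holding them on the screws. Leave everything else on the bench where it is.

Things in the scene. Friction and masses are not known exactly. Their poses are not given: they have to be found in the camera images.
- meter_tweezers: yellow cordless meter tweezers (about 75 g, 117 mm tall) standing tips down in one of the stand's three slots; z points up along them, the arms close along y. Origin: midway between the tips, at tip level while open. The yellow head (16 mm along x, 14 mm along y, small display) is 84 to 117 mm above the origin; each arm swings on a pivot in it, 109 mm up and 5 mm to its side
- grip_mid (a point): midpoint between the tweezers' two flat outer grips (yellow with a black pad), 67 mm above the origin. Each grip is 14 mm wide (along x) and runs from 44 to 90 mm above the origin. Here they measure 34 mm over both outer faces when open and 27 mm at a tip gap of 25 mm, where the faces are parallel. Sprung open: 7 N here squeezes to that gap, 14 N shuts them; 1 mm here makes about 2.6 mm of tip gap
- squeeze_a (a joint): swing of the arm with tip a (rad): 0 open, tips 42.5 mm apart; 0.08 tips 25 mm apart; about 0.17 nearly shut (5 mm); the tip gap in mm is close to 42.5 - 219 x value. The arm with tip b always swings by the same amount the other way
- tip_a (a point): end of the steel probe tip on the arm on the tweezers' +y side; the tip is 3.4 mm thick and spring-loaded: it gives up to 5 mm upward into the arm, starting at 0.7 N and then 0.35 N per mm
- tip_b (a point): the same on the -y side; the tweezers are symmetric, either tip may go on either screw. At a gap of 25 mm both tips lie 0.9 mm below the tweezers' origin
- probe_a: the sprung steel probe tip a itself, with its origin at its lower end (as point tip_a)
- probe_b: the sprung steel probe tip b itself, with its origin at its lower end (as point tip_b)
- stand: grey plastic tweezers stand, a fixed block 142 x 66 x 46 mm, origin at the centre of its underside; three slots in a row along its x, 47 mm apart, each 9 mm (x) by 47 mm (y), floors 6 mm above the bench. It holds the meter tweezers and two plain pairs about 98 mm tall, in any order; all close along the stand's y
- control_board: dryer control board, green with relays and capacitors, in a fixed white carrier 170 x 130 mm, origin at the centre of its underside. Black terminal strip 24 mm by 66 mm (along y), centred 42 mm to -x of the origin: five screws in a row along y, 12.5 mm apart, with barriers 1.5 mm thick between, 1.5 mm higher than the heads. Nothing on the board is over 40 mm above the bench
- screw_1: steel screw head, 9.4 mm across, of one blue terminal (the fourth cell in the row from -y, board y = +12.5 mm; the blue cell is 24 by 11 mm); origin at the centre of its top face, 29.5 mm above the bench; axes as the board's
- screw_2: steel screw head, 9.4 mm across, of the other blue terminal (the second cell in the row from -y, board y = -12.5 mm; the blue cell is 24 by 11 mm); origin at the centre of its top face, 29.5 mm above the bench; axes as the board's. The two blue terminals' screws are 25 mm apart, with one plain terminal between them
- red_tweezers: plain steel tweezers with red grips in the stand; leave alone
- black_tweezers: plain steel tweezers with black grips in the stand; leave alone
- screwdriver: screwdriver with orange handle, 170 mm long, lying; leave alone
- drum_roller: black rubber dryer drum roller, 76 mm across, 27 mm high; leave alone
- thermostat: small disc thermostat with two blades, 44 mm long, 24 mm high; leave alone
- tape_roll: roll of blue tape, 92 mm across, 24 mm high, lying flat; leave alone
- cleaner_bottle: white cleaner bottle, 64 mm across, 180 mm high; leave alone
- coin_cup: grey cup of tokens, 80 mm across, 34 mm high; leave alone
There are look-alikes about, which are no part of the job. There is more than one size of the meter_tweezers; the one meant has the size given above.

How it is judged (in metres and radians):
On the way, in this order (a step that is already met when the one before it is completed fails the run):
1. the meter tweezers have been lifted clear of the stand in the robot's fingers (height (world z) of each of tip_a, tip_b above 0.055 m and contact force between the fingers and meter_tweezers above 1 N), for 0.1 s.
2. one tip rests on each blue terminal's screw, at the marked gap, held in the fingers (((horizontal distance between tip_a and screw_1 below 0.0045 m and contact force between probe_a and screw_1 between 0.3 and 9 N and horizontal distance between tip_b and screw_2 below 0.0045 m and contact force between probe_b and screw_2 between 0.3 and 9 N) or (horizontal distance between tip_a and screw_2 below 0.0045 m and contact force between probe_a and screw_2 between 0.3 and 9 N and horizontal distance between tip_b and screw_1 below 0.0045 m and contact force between probe_b and screw_1 between 0.3 and 9 N)) and distance between tip_a and tip_b between 0.021 and 0.029 m and angle between meter_tweezers's own z axis and vertical below 0.2 rad and contact force between the fingers and meter_tweezers above 2 N), for 0.3 s.
At the end, for the whole second after the job is handed in: a tip on each blue terminal's screw (within 4.5 mm of its centre, pressing 0.3 to 9 N), tip gap 21 to 29 mm, tweezers upright within 0.2 rad, steady (under 10 mm/s, 0.1 rad/s), gripped by the fingers with over 2 N, clear of the stand; bystanders within 20 mm of their start (all of step 2 and linear speed of meter_tweezers below 0.01 m/s and angular speed of meter_tweezers below 0.1 rad/s and velocity of joint squeeze_a between -0.05 and 0.05 rad/s and contact force between meter_tweezers and stand below 0.05 N and distance of each of red_tweezers, black_tweezers, screwdriver, drum_roller, thermostat, tape_roll, cleaner_bottle, coin_cup from where it was at the start of the episode below 0.02 m); the arm keeps its last pose, push and grip.
It fails at once if a tip is pressed on a blue terminal's screw harder than 15 N (contact force between meter_tweezers and screw_1 above 15 N or contact force between meter_tweezers and screw_2 above 15 N).
It fails at once if something else on the bench is knocked or moved by more than 20 mm (distance of any of red_tweezers, black_tweezers, screwdriver, drum_roller, thermostat, tape_roll, cleaner_bottle, coin_cup from where it was at the start of the episode above 0.02 m).
It also fails if it takes over 42 s, if anything falls off the work surface, if the arm or the gripper's body presses on something with over 40 N, if the wrist force passes 120 N, or if a joint passes its speed limit or range.

## Working session

There is one attempt and no reset: what is moved stays moved. The work goes in short steps, Python scripts to look and compute and a tool call to move; the robot and the scene stay as the last step left them, time stands still between calls to the robot, and variables do not carry over. Pictures are saved under pics/ and viewed, and the job is handed in when it is done.

Besides the shell and the picture viewer there is one more tool, called by a JSON object that holds its "api" and its "payload". play_rows: Moves the arm, as the interface text tells. Its arguments: {"type":"object","properties":{"targets":{"type":"array"}},"required":["targets"]}

```bash
mkdir -p pics
python3 - <<'E'
from cell import *
import cv2,numpy as np
s=read_state()
print({k:np.round(v,3).tolist() for k,v in s.items()})
for n in("side","top"):
    p,d=get_image(n); cv2.imwrite(f"pics/{n}0.png",p); np.save(f"{n}0.npy",d)
    c=calibration(n); print(n,np.round(c["K"],1).tolist(),np.round(c["R"],4).tolist(),np.round(c["t"],1).tolist())
E
```

```text
{'clock': 0.0, 'qpos': [-1.296, 0.629, 0.038, 1.518, -0.027, 0.996, -0.02], 'qd': [-0.0, 0.001, -0.002, 0.001, -0.0, -0.001, 0.0], 'tau': [0.0, -56.342, 1.227, -19.343, 0.011, 0.011, 0.0], 'eef_pos': [216.975, 611.985, 193.898], 'tool_rot': [-3.142, 0.002, 1.23], 'force': [0.113, 0.154, 0.929], 'torque': [-0.097, -0.001, -0.039], 'width': 85.442}
side [[467.8, 0.0, 318.7], [0.0, 467.8, 236.7], [0.0, 0.0, 1.0]] [[0.7938, -0.6081, 0.01], [-0.3931, -0.5256, -0.7544], [0.464, 0.595, -0.6563]] [-442.7, 291.5, 759.1]
top [[578.1, 0.0, 317.6], [0.0, 578.1, 242.8], [0.0, 0.0, 1.0]] [[0.0144, -0.9999, -0.006], [-0.9882, -0.0133, -0.1527], [0.1526, 0.0081, -0.9883]] [-19.6, 552.2, 1231.2]
```

View pics/side0.png

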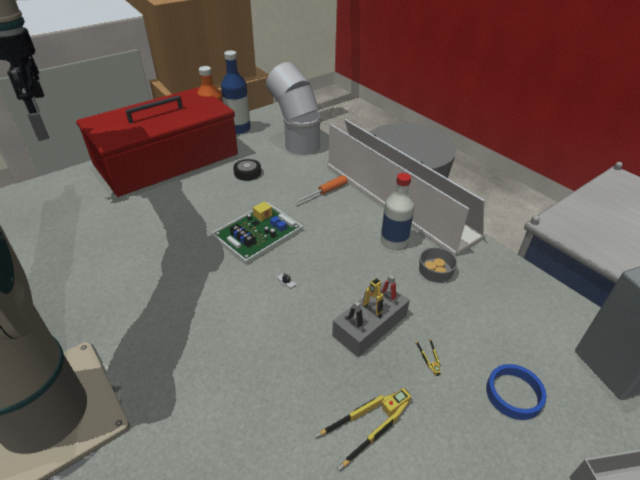

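View pics/top0.png

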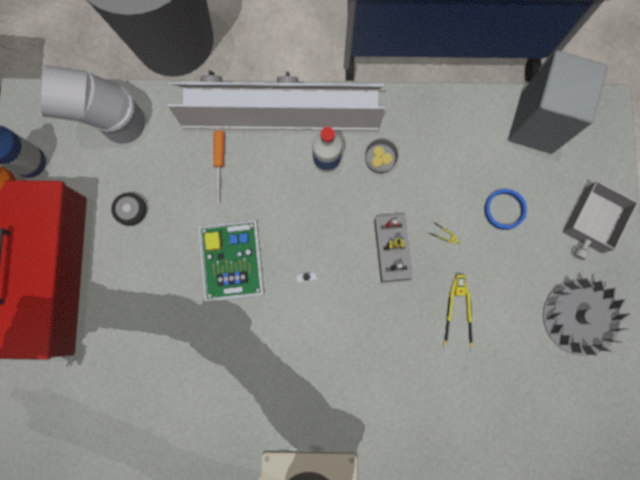

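Candidates: the yellow pair standing in the stand's middle slot (side 375,297 / top 397,243), a large pair lying (side 370,425), and a small pair lying (side 428,357). Only the one in the stand fits. I'll confirm it with crops and also look at the strip.

Run:
```python
import cv2,numpy as np
s=cv2.imread("pics/side0.png");t=cv2.imread("pics/top0.png")
def c(im,u0,v0,w,h,f): return cv2.resize(im[v0:v0+h,u0:u0+w],None,fx=f,fy=f,interpolation=cv2.INTER_CUBIC)
A=c(s,325,262,90,95,4.2);B=c(t,365,205,60,85,4.4)
C=c(t,195,215,75,90,4);D=c(s,205,190,105,75,4)
for n,i in zip("ABCD",(A,B,C,D)):print(i.shape)
can=np.zeros((600,800,3),np.uint8)
can[:399,:378]=A;can[:374,400:664]=B
cv2.imwrite("pics/c1.png",can)
can[:]=0;can[:360,:300]=C;can[:300,320:740]=D
cv2.imwrite("pics/c2.png",can)
```

```text
(399, 378, 3)
(374, 264, 3)
(360, 300, 3)
(300, 420, 3)
```

View pics/c1.png

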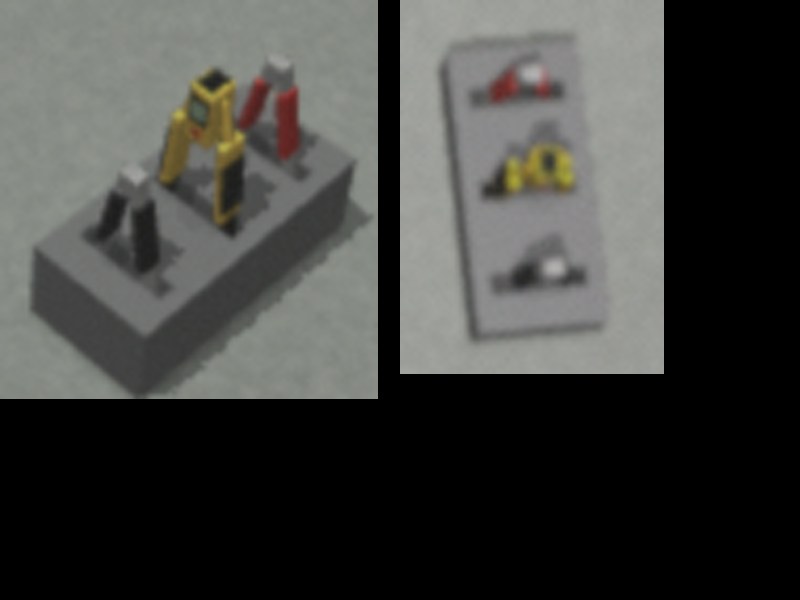

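View pics/c2.png

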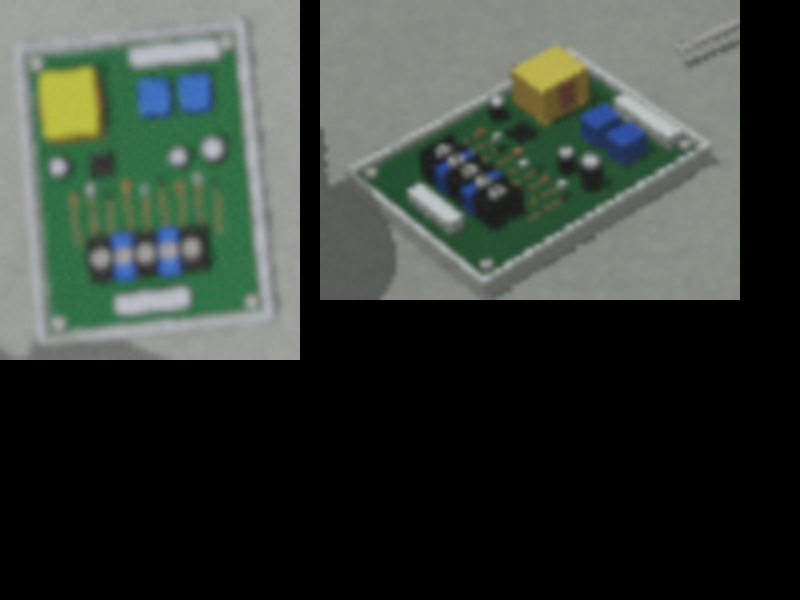

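The crops confirm it. The yellow meter tweezers stand in the middle slot, between the red pair (far) and the black pair (near). The blue cells are 2nd and 4th in the strip, around top pixels (226,279) and (237,277). Next I'll measure both.

```bash
cat > h.py <<'E'
from cell import *
import cv2,numpy as np
def ray(n,u,v):
    c=calibration(n);K,R,t=c["K"],np.array(c["R"]),np.array(c["t"])
    return -R.T@t, R.T@(np.linalg.inv(K)@np.array([u,v,1.]))
def onz(n,u,v,z):
    o,d=ray(n,u,v); return o+d*(z-o[2])/d[2]
def proj(n,X):
    c=calibration(n);p=np.array(c["K"])@(np.array(c["R"])@X+c["t"]);return p[:2]/p[2]
def tri(uvt,uvs):
    o1,d1=ray("top",*uvt);o2,d2=ray("side",*uvs)
    d1=d1/np.linalg.norm(d1);d2=d2/np.linalg.norm(d2)
    a=np.linalg.lstsq(np.stack([d1,-d2],1),o2-o1,rcond=None)[0]
    p,q=o1+a[0]*d1,o2+a[1]*d2
    return (p+q)/2,np.linalg.norm(p-q)
E
python3 - <<'E'
from h import *
np.set_printoptions(precision=1,suppress=True)
for n,box in(("top",(212,268,252,290)),("side",(228,215,262,252))):
    im=cv2.imread(f"pics/{n}0.png");u0,v0,u1,v1=box
    hsv=cv2.cvtColor(im,cv2.COLOR_BGR2HSV)[v0:v1,u0:u1]
    b=cv2.inRange(hsv,(100,110,60),(130,255,255))
    w=cv2.inRange(hsv,(0,0,105),(180,75,255))
    for nm,m in(("blue",b),("steel",w)):
        k,l,st,ce=cv2.connectedComponentsWithStats(m)
        print(n,nm)
        for i in range(1,k):
            if st[i,4]>=4:
                uv=ce[i]+[u0,v0]; print(uv,st[i,4],onz(n,*uv,29.5))
# board carrier corners from top: non-gray white/green
im=cv2.imread("pics/top0.png");hsv=cv2.cvtColor(im,cv2.COLOR_BGR2HSV)
m=cv2.inRange(hsv,(45,80,40),(85,255,255));m[:, :195]=0;m[:,270:]=0
m=cv2.morphologyEx(m,cv2.MORPH_CLOSE,np.ones((15,15)))
c=max(cv2.findContours(m,0,2)[0],key=cv2.contourArea);r=cv2.minAreaRect(c);print("board",r,onz("top",*r[0],14))
P=[onz("top",*p,14) for p in cv2.boxPoints(r)];print(np.array(P))
# stand
d=np.load("top0.npy")
K=calibration("top")["K"];c=calibration("top");R,t=np.array(c["R"]),np.array(c["t"])
v,u=np.mgrid[200:295,365:425]
Z=d[200:295,365:425]
X=np.stack([(u-K[0][2])/K[0][0]*Z,(v-K[1][2])/K[1][1]*Z,Z],-1)
W=(X-t)@R
hz=W[...,2]
m=((hz>38)).astype(np.uint8)
m=((hz>38)).astype(np.uint8)*255
c=max(cv2.findContours(m,0,2)[0],key=cv2.contourArea)
pts=W[c[:,0,1],c[:,0,0]][:,:2].astype(np.float32)
print("stand",cv2.minAreaRect(pts),"med z",np.median(hz[m>0]))
q=hz>70
print("high pts",q.sum()); print(W[q][:40])
E
```

```text
top blue
[224.8 274.5] 24 [480.8 192.1  29.5]
[236.4 273.3] 19 [483.8 166.6  29.5]
[225.9 282.6] 25 [463.  189.1  29.5]
[236.9 281.4] 27 [465.8 164.9  29.5]
top steel
[230.8 277.9] 105 [473.4 178.6  29.5]
[233.9 287.9] 58 [451.4 170.9  29.5]
side blue
[241.5 228. ] 4 [480.2 191.3  29.5]
[235.  233.3] 25 [458.9 183.9  29.5]
[248.2 233. ] 8 [483.5 166.8  29.5]
[241.6 238.5] 24 [461.7 159.3  29.5]
side steel
[234.8 218. ] 113 [486.3 232.7  29.5]
[248.5 223.5] 4 [501.5 195.8  29.5]
[235.  226.8] 4 [470.5 204.2  29.5]
[238.3 229.4] 7 [471.8 191.3  29.5]
[242.2 231.6] 5 [475.  179.3  29.5]
[244.9 234.7] 7 [474.3 166.2  29.5]
[233.5 241.2] 83 [442.7 162.2  29.5]
[248.8 237.4] 5 [476.6 153.   29.5]
[230.7 248.9] 37 [425.2 143.7  29.5]
[260.  250.4] 7 [473.7 101.2  29.5]
board ((230.57225036621094, 260.5806884765625), (68.2208251953125, 51.198097229003906), 85.03025817871094) [513.8 183.1  14. ]
[[585.3 250.2  14. ]
 [597.  135.   14. ]
 [443.5 117.1  14. ]
 [432.1 230.2  14. ]]
stand ((473.3001708984375, -145.15615844726562), (127.79081726074219, 311.8174743652344), 65.44776153564453) med z 
[... 291 characters left out ...]
.2]
 [ 593.9 -174.8  102.6]
 [ 594.  -177.   102.4]
 [ 597.5 -181.4   84.7]
 [ 596.4 -162.9   77.7]
 [ 595.2 -164.3   84.2]
 [ 594.6 -166.1   87.2]
 [ 594.1 -167.9   90. ]
 [ 591.2 -168.2  105.1]
 [ 592.2 -170.9  100. ]
 [ 591.2 -172.4  105.4]
 [ 591.3 -174.5  105. ]
 [ 592.5 -177.4   99.1]
 [ 595.1 -181.3   85.5]
 [ 595.6 -161.6   70.6]
 [ 593.8 -162.7   79.9]
 [ 592.  -163.7   89.4]
 [ 592.6 -166.2   86.3]
 [ 591.3 -167.5   93.4]
 [ 589.1 -168.2  104.6]
 [ 589.  -170.2  105.4]
 [ 589.2 -172.5  104.5]
 [ 589.9 -175.   101. ]
 [ 590.2 -177.3   99.5]
 [ 593.1 -181.4   84.7]
 [ 592.2 -163.    77. ]
 [ 591.2 -164.6   82. ]
 [ 589.2 -165.4   92.6]
 [ 589.2 -167.6   92.7]
 [ 588.2 -169.    98.2]]
```

Run:
```python
from h import *
np.set_printoptions(precision=1,suppress=True)
d=np.load("top0.npy")
c=calibration("top");K=c["K"];R,t=np.array(c["R"]),np.array(c["t"])
v,u=np.mgrid[200:295,365:425];Z=d[200:295,365:425]
W=(np.stack([(u-K[0][2])/K[0][0]*Z,(v-K[1][2])/K[1][1]*Z,Z],-1)-t)@R
hz=W[...,2]
m=((hz>38)&(hz<52)).astype(np.uint8)*255
mm=cv2.morphologyEx(m,cv2.MORPH_CLOSE,np.ones((9,9)))
cc=max(cv2.findContours(mm,0,2)[0],key=cv2.contourArea)
r=cv2.minAreaRect(cc.astype(np.float32)+np.float32([365,200]))
print("stand px",r); B=np.array([onz("top",*p,46) for p in cv2.boxPoints(r)]);print(B,B.mean(0))
print("sides",np.linalg.norm(np.diff(B,axis=0),axis=1),"dirs",[np.degrees(np.arctan2(*(B[i+1]-B[i])[[1,0]])) for i in range(3)])
# yellow in both views
for n,box in(("top",(375,225,415,262)),("side",(350,270,395,325))):
    im=cv2.imread(f"pics/{n}0.png");u0,v0,u1,v1=box
    hsv=cv2.cvtColor(im,cv2.COLOR_BGR2HSV)[v0:v1,u0:u1]
    y=cv2.inRange(hsv,(18,110,70),(36,255,255))
    k,l,st,ce=cv2.connectedComponentsWithStats(y)
    for i in range(1,k): print(n,st[i]+[u0,v0,0,0,0],ce[i]+[u0,v0])
    y=cv2.resize(cv2.imread(f"pics/{n}0.png")[v0:v1,u0:u1],None,fx=10,fy=10,interpolation=cv2.INTER_CUBIC)
    cv2.imwrite(f"pics/z_{n}.png",y)
# head by depth
for lo,hi in((112,130),(92,108),(98,108)):
  s=(hz>lo)&(hz<hi)
  k,l,st,ce=cv2.connectedComponentsWithStats(s.astype(np.uint8))
  for i in range(1,k):
    if st[i,4]>3: print(lo,st[i,4],ce[i]+[365,200],np.median(W[l==i],axis=0),W[l==i].min(0),W[l==i].max(0))
```

```text
stand px ((393.2962646484375, 247.08616638183594), (64.94351959228516, 30.587871551513672), 83.0189437866211)
[[ 611.8 -136.1   46. ]
 [ 621.1 -203.2   46. ]
 [ 478.3 -219.1   46. ]
 [ 469.3 -153.1   46. ]] [ 545.1 -177.9   46. ]
sides [ 67.8 143.6  66.6] dirs [np.float64(-82.14124392188339), np.float64(-173.63628973446754), np.float64(97.7762551391398)]
top [389 239  15  10  93] [396.  243.4]
side [363 281  20  34 245] [373.6 294.4]
112 67 [397.7 241.7] [ 544.5 -177.8  122.3] [ 536.5 -187.6  113. ] [ 552.7 -168.8  128.9]
92 26 [393.6 221.2] [ 591.2 -172.4  101.4] [ 587.7 -177.7   92.6] [ 597.  -165.4  105.4]
92 25 [391.9 244.5] [ 541.7 -166.8   97.8] [ 536.9 -181.2   93.2] [ 550.4 -162.2  107.9]
92 10 [402.7 243. ] [ 544.6 -191.8   96.5] [ 540.1 -192.5   93.3] [ 552.8 -189.8   99.8]
92 25 [399.  265.2] [ 498.4 -182.8  101.7] [ 494.2 -188.3   95.2] [ 502.9 -177.1  106.2]
98 19 [393.9 221. ] [ 591.3 -172.5  102.6] [ 587.7 -177.4   98.2] [ 596.2 -168.2  105.4]
98 6 [392.5 244.3] [ 541.8 -168.7  103.2] [ 538.6 -172.5  101.2] [ 544.6 -166.1  107.9]
98 18 [399.3 265.2] [ 498.3 -182.9  102.7] [ 494.2 -188.3   98.9] [ 502.9 -178.5  106.2]
```

View pics/z_top.png

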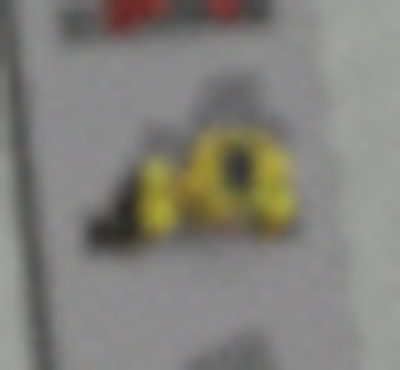

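View pics/z_side.png

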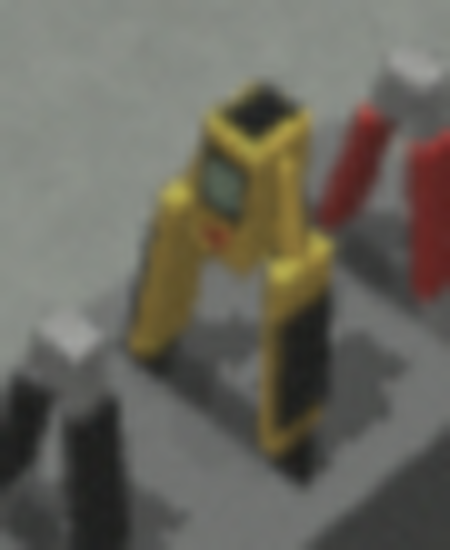

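The tweezers' centre is at about (544.8,-178), with the head top at 122 mm (expected 123). The stand is 143x67 mm, yaw about 6.6°. Its centre agrees with the head. The screws are at about (472,190.9) and (474.6,166), which is 25 mm apart, with board yaw about 6°. Before moving I'll check the travel corridor.

```bash
cat >> h.py <<'E'
def totool(dw):
    from scipy.spatial.transform import Rotation as Rn
    return Rn.from_euler('xyz',read_state()["tool_rot"]).as_matrix().T@np.array(dw)
E
python3 - <<'E'
from h import *
np.set_printoptions(precision=0,suppress=True)
d=np.load("top0.npy");c=calibration("top");K=c["K"];R,t=np.array(c["R"]),np.array(c["t"])
v,u=np.mgrid[0:480,0:640]
W=(np.stack([(u-K[0][2])/K[0][0]*d,(v-K[1][2])/K[1][1]*d,d],-1)-t)@R
for y in range(700,-300,-50):
    r=[]
    for x in range(150,750,50):
        s=(abs(W[...,0]-x)<25)&(abs(W[...,1]-y)<25)&(d>0)&(W[...,2]<900)
        r.append(W[...,2][s].max() if s.any() else -1)
    print(y,np.array(r))
print(onz("top",80,355,0),onz("top",5,355,0))
E
```

```text
700 [ 2.  7.  8.  5. -1. -1. -1. -1. -1. -1. -1. -1.]
650 [  8.   8.  11.   7.  -1.  -1. 145. 147. 146. 147. 151. 167.]
600 [  9.   9.  10. 151. 148. 157. 148. 179. 179. 148. 148. 154.]
550 [  9.   9.   8. 147. 147. 148. 149. 147. 147. 147. 148.   9.]
500 [  9.   8.   8. 145. 146. 146. 145. 147. 146. 146. 147.   9.]
450 [ 9. 11.  7.  8. 10.  8. 11. 10.  8. 33. 33.  9.]
400 [10. 10. 10. 11.  8.  9.  8.  8. 10. 33. 32. 10.]
350 [ 9.  8.  8. 12.  9.  9.  8.  9. 10.  9.  8. 10.]
300 [ 9.  8. 14. 10.  9.  8.  8.  8.  8. 10. 11.  8.]
250 [ 9.  9.  8.  9. 10. 17. 21. 29. 45. 19.  8.  9.]
200 [ 8.  9.  8.  8.  8. 11. 37. 35. 45. 31. 24. 23.]
150 [ 8.  9.  7. 10.  8.  8. 36. 37. 36. 28.  8.  9.]
100 [ 8.  8.  8.  8.  8.  8. 19. 20. 18.  9.  8. 10.]
50 [ 7.  7. 10.  7.  8.  7. 10. 11.  9.  8.  7.  9.]
0 [  8.   9.   8.   8.   8.   8.  19.  27.  10.   7.  11. 104.]
-50 [  9.   8.   7.   8.   8.   9.  10.   9.   9.   8.   8. 115.]
-100 [ 8.  9.  8.  7.  9. 11.  9.  8.  8.  8.  8.  7.]
-150 [  7.   7.   7.   9.   7.   8.  51.  87. 128. 105.   7.  39.]
-200 [  8.   8.  10.   8.   7.   7.  46. 106. 129. 105.   7.  10.]
-250 [ 8.  7.  7.  7.  9.  9.  8.  9.  7. 12.  9.  9.]
[300. 511.   0.] [298. 678.   0.]
```

{"api": "play_rows", "payload": {"targets": [{"slide":[0,0,-10],"turn":[0,0,-8.7],"hand":85},{"slide":[0,0,-10],"turn":[0,0,-8.7],"hand":85},{"slide":[0,0,0],"turn":[0,0,-8.7],"hand":85}]}}

```text
clock: 0.48
eef_pos: [217.3, 612.9, 215.2]
tool_rot: [3.141, -0.001, 1.69]
force: [-0.6, 0.8, -0.1]
width: 84.9
```

Run:
```python
from h import *
s=read_state();print(s["eef_pos"],s["tool_rot"],np.degrees(s["tool_rot"][2]))
e=np.array(s["eef_pos"]);g=np.array([430,100,220]);print(totool(g-e)); print(totool(np.array([544.8,-178,220])-g))
```

```text
[217.31810475 612.9155552  215.24401126] [ 3.14126293e+00 -7.20205122e-04  1.69045699e+00] 96.8560506910936
[-534.63320058  149.93328921   -5.09159921]
[-2.89716287e+02  8.07928197e+01 -1.82015833e-01]
```

{"api": "play_rows", "payload": {"targets": [{"slide":[-55,15.4,0],"turn":[0,0,0],"hand":85},{"slide":[-55,15.4,0],"turn":[0,0,0],"hand":85},{"slide":[-55,15.4,0],"turn":[0,0,0],"hand":85},{"slide":[-55,15.4,0],"turn":[0,0,0],"hand":85},{"slide":[-55,15.4,0],"turn":[0,0,0],"hand":85}]}}

```text
clock: 1.1
eef_pos: [325.7, 346.3, 214.6]
tool_rot: [-3.142, 0.0, 1.685]
force: [0.4, -0.5, 0.2]
width: 85.3
```

{"api": "play_rows", "payload": {"targets": [{"slide":[-55,15.4,0],"turn":[0,0,0],"hand":85},{"slide":[-55,15.4,0],"turn":[0,0,0],"hand":85},{"slide":[-55,15.4,0],"turn":[0,0,0],"hand":85},{"slide":[-55,15.4,0],"turn":[0,0,0],"hand":85},{"slide":[-55,15.4,0],"turn":[0,0,0],"hand":85}]}}

```text
clock: 1.72
eef_pos: [433.6, 82.2, 214.8]
tool_rot: [3.141, -0.0, 1.686]
force: [0.8, -0.4, -0.3]
width: 85.1
```

Run:
```python
from h import *
s=read_state();print(s["eef_pos"],s["tool_rot"],s["force"])
e=np.array(s["eef_pos"]); print(totool(np.array([544.8,-178,220])-e))
```

```text
[433.56716459  82.15007144 214.7782143 ] [ 3.14146243e+00 -1.43194332e-04  1.68568941e+00] [ 0.78603743 -0.4119473  -0.28334459]
[-271.18594939   80.67643749   -5.25011243]
```

{"api": "play_rows", "payload": {"targets": [{"slide":[-53,16,0],"turn":[0,0,0],"hand":85},{"slide":[-53,16,0],"turn":[0,0,0],"hand":85},{"slide":[-53,16,0],"turn":[0,0,0],"hand":85},{"slide":[-53,16,0],"turn":[0,0,0],"hand":85},{"slide":[-53,16,0],"turn":[0,0,0],"hand":85}]}}

```text
clock: 2.35
eef_pos: [543.3, -171.8, 214.5]
tool_rot: [-3.141, -0.0, 1.686]
force: [1.8, 0.8, -0.5]
width: 85.1
```

{"api": "play_rows", "payload": {"targets": [{"slide":[0,0,0],"turn":[0,0,0],"hand":85},{"slide":[0,0,0],"turn":[0,0,0],"hand":85}]}}

```text
clock: 2.6
eef_pos: [542.4, -169.5, 214.2]
tool_rot: [-3.14, -0.001, 1.685]
force: [0.3, 0.5, -0.2]
width: 84.9
```

Run:
```python
from h import *
s=read_state();print(s["eef_pos"],s["tool_rot"],s["force"])
e=np.array(s["eef_pos"]); print(totool(np.array([544.8,-178,54])-e))
for n in("side","top"):
    p,d=get_image(n); cv2.imwrite(f"pics/{n}1.png",p); np.save(f"{n}1.npy",d)
a=cv2.resize(cv2.imread("pics/side1.png")[150:370,290:450],None,fx=2.5,fy=2.5)
b=cv2.resize(cv2.imread("pics/top1.png")[150:310,340:470],None,fx=3,fy=3)
can=np.zeros((560,800,3),np.uint8);can[:a.shape[0],:a.shape[1]]=a;can[:b.shape[0],400:400+b.shape[1]]=b
cv2.imwrite("pics/c3.png",can)
```

```text
[ 542.35610797 -169.53785773  214.15357506] [-3.14021686e+00 -1.33817924e-03  1.68537889e+00] [ 0.30125014  0.49210152 -0.15119604]
[ -8.90037401   1.68069283 160.13964743]
```

View pics/c3.png

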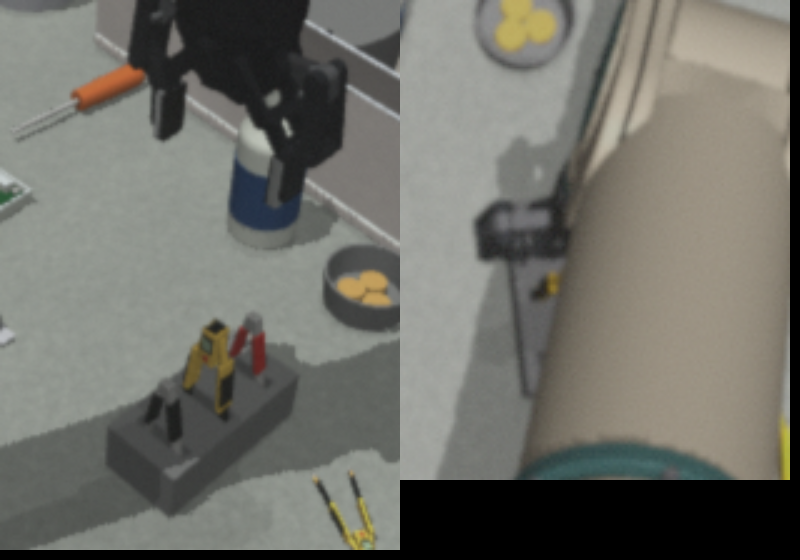

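The view shows the gripper above the stand with one finger either side of the tweezers. The top view is hidden by the arm. I'll correct xy and descend part way.

{"api": "play_rows", "payload": {"targets": [{"slide":[-8.5,1.8,20],"turn":[0,0,0],"hand":85},{"slide":[0,0,30],"turn":[0,0,0],"hand":85},{"slide":[0,0,20],"turn":[0,0,0],"hand":85},{"slide":[0,0,0],"turn":[0,0,0],"hand":85},{"slide":[0,0,0],"turn":[0,0,0],"hand":85}]}}

```text
clock: 3.32
eef_pos: [546.4, -177.8, 145.7]
tool_rot: [3.14, 0.0, 1.687]
force: [0.8, -0.5, 0.1]
width: 85.1
```

Run:
```python
from h import *
s=read_state();print(s["eef_pos"],s["tool_rot"],s["force"])
e=np.array(s["eef_pos"]); print(totool(np.array([544.8,-178,55])-e))
p,d=get_image("side"); cv2.imwrite("pics/s2.png",cv2.resize(p[180:360,310:440],None,fx=4,fy=3.3))
p0=np.array([544.8,-178,0])
ax=np.array([np.cos(.115),np.sin(.115),0]);ay=np.array([-ax[1],ax[0],0])
for sg in(1,-1):print(proj("side",e+sg*42.5*ay), proj("side",p0+ay*sg*17+[0,0,73]),proj("side",p0+ay*sg*42.5+[0,0,73]))
```

```text
[ 546.37624537 -177.75963414  145.72326056] [3.14032764e+00 2.28900678e-04 1.68680058e+00] [ 0.79087285 -0.49856798  0.1079008 ]
[-3.55424066e-02 -1.70823735e+00  9.07211827e+01]
[358.49372356 259.13892755] [365.54655314 294.84589584] [355.40289288 287.48088702]
[395.86729733 284.50120305] [379.58123915 305.03606226] [390.51053517 312.97149774]
```

View pics/s2.png

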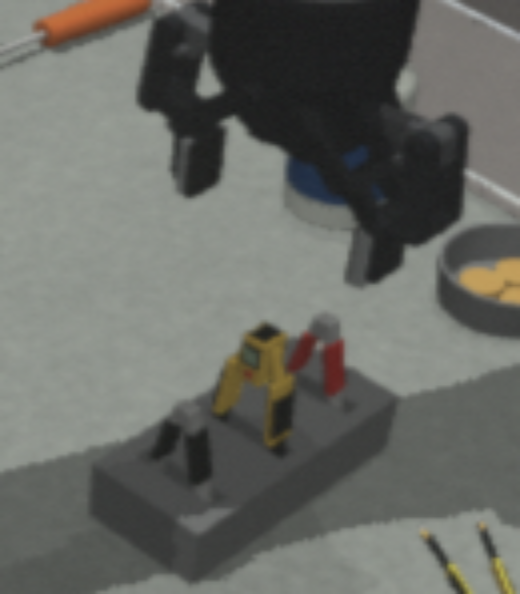

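The finger ends look higher in the picture than the state predicts. I'll check with depth.

Run:
```python
from h import *
np.set_printoptions(precision=0,suppress=True)
s=read_state();print(s["eef_pos"],s["width"])
p,d=get_image("side");cv2.imwrite("pics/side2.png",p)
c=calibration("side");K=c["K"];R,t=np.array(c["R"]),np.array(c["t"])
v,u=np.mgrid[0:480,0:640]
W=(np.stack([(u-K[0][2])/K[0][0]*d,(v-K[1][2])/K[1][1]*d,d],-1)-t)@R
for b in((350,215,370,245),(394,240,415,270)):
    u0,v0,u1,v1=b
    for vv in range(v0,v1,3):
        r=W[vv,u0:u1]; k=(r[:,2]>80)&(r[:,2]<400)
        if k.any(): print(vv,np.flatnonzero(k)[[0,-1]]+u0,r[k].min(0),np.median(r[k],0),r[k].max(0))
    print()
```

```text
[ 547. -178.  146.] 84.76146145229107
215 [351 369] [ 525. -159.  238.] [ 527. -145.  260.] [ 533. -117.  267.]
218 [352 366] [ 525. -149.  233.] [ 531. -134.  242.] [ 552. -124.  256.]
221 [353 366] [ 529. -135.  227.] [ 538. -134.  233.] [ 552. -123.  239.]
224 [353 365] [ 529. -136.  220.] [ 536. -135.  226.] [ 552. -123.  233.]
227 [353 365] [ 530. -136.  213.] [ 536. -135.  220.] [ 552. -124.  225.]
230 [353 365] [ 529. -137.  207.] [ 536. -135.  216.] [ 553. -125.  219.]
233 [353 364] [ 529. -136.  202.] [ 536. -135.  208.] [ 550. -124.  213.]
236 [354 362] [ 530. -137.  197.] [ 536. -134.  203.] [ 546. -132.  207.]
239 [356 358] [ 532. -137.  197.] [ 532. -136.  198.] [ 536. -135.  199.]

240 [396 413] [ 538. -244.  245.] [ 541. -225.  253.] [ 556. -216.  268.]
243 [398 414] [ 538. -248.  247.] [ 542. -229.  250.] [ 549. -221.  265.]
246 [399 414] [ 539. -247.  241.] [ 543. -233.  247.] [ 547. -223.  257.]
249 [399 414] [ 539. -250.  233.] [ 542. -234.  242.] [ 546. -221.  254.]
252 [398 414] [ 540. -250.  226.] [ 543. -231.  232.] [ 557. -222.  247.]
255 [398 410] [ 540. -234.  220.] [ 546. -230.  223.] [ 557. -223.  227.]
258 [397 410] [ 540. -235.  212.] [ 546. -231.  217.] [ 558. -222.  221.]
261 [397 408] [ 540. -235.  208.] [ 545. -230.  211.] [ 556. -222.  215.]
264 [396 405] [ 540. -233.  201.] [ 544. -228.  204.] [ 550. -222.  207.]
```

Run:
```python
from h import *
np.set_printoptions(precision=0,suppress=True)
def low(n,d,box):
    c=calibration(n);K=c["K"];R,t=np.array(c["R"]),np.array(c["t"])
    v,u=np.mgrid[0:480,0:640]
    W=(np.stack([(u-K[0][2])/K[0][0]*d,(v-K[1][2])/K[1][1]*d,d],-1)-t)@R
    x0,x1,y0,y1=box
    s=(W[...,0]>x0)&(W[...,0]<x1)&(W[...,1]>y0)&(W[...,1]<y1)&(W[...,2]>130)&(d>0)
    z=np.sort(W[...,2][s]);print(n,len(z),z[:12]); i=np.argsort(np.where(s,W[...,2],1e9).ravel())[:3]; print(W.reshape(-1,3)[i],[(k%640,k//640) for k in i])
low("side",np.load("side0.npy"),(150,290,540,690)) # z read 194
low("side",np.load("side1.npy"),(500,590,-250,-110)) #214
low("top",np.load("top1.npy"),(500,590,-250,-110))
p,d=get_image("side");low("side",d,(500,590,-250,-110)) #146
```

```text
side 2870 [243. 244. 245. 245. 245. 245. 245. 245. 246. 246. 246. 246.]
[[204. 568. 243.]
 [202. 568. 244.]
 [229. 653. 245.]] [(np.int64(36), np.int64(114)), (np.int64(35), np.int64(114)), (np.int64(38), np.int64(97))]
side 12763 [265. 265. 265. 265. 266. 266. 266. 266. 266. 266. 266. 267.]
[[ 545. -126.  265.]
 [ 538. -127.  265.]
 [ 541. -126.  265.]] [(np.int64(361), np.int64(202)), (np.int64(358), np.int64(204)), (np.int64(359), np.int64(203))]
top 4789 [270. 272. 273. 275. 276. 276. 276. 284. 284. 285. 286. 287.]
[[ 527. -121.  270.]
 [ 527. -126.  272.]
 [ 527. -124.  273.]] [(np.int64(377), np.int64(238)), (np.int64(380), np.int64(238)), (np.int64(379), np.int64(238))]
side 14023 [197. 197. 197. 197. 198. 198. 198. 199. 199. 199. 199. 199.]
[[ 534. -135.  197.]
 [ 547. -227.  197.]
 [ 538. -135.  197.]] [(np.int64(357), np.int64(239)), (np.int64(401), np.int64(266)), (np.int64(359), np.int64(238))]
```

View pics/side2.png

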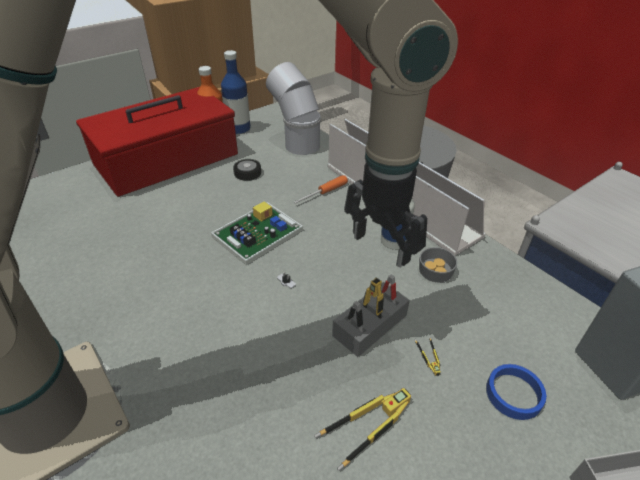

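The fingers' visible ends are consistently about 51 mm above the reported TCP z (194→243, 214→265, 146→197). Only 13 mm of that is explained by the swing. I'll close to about 30 mm in free air and measure.

{"api": "play_rows", "payload": {"targets": [{"slide":[0,-1.5,0],"turn":[0,0,0],"hand":30},{"slide":[0,0,0],"turn":[0,0,0],"hand":30},{"slide":[0,0,0],"turn":[0,0,0],"hand":30},{"slide":[0,0,0],"turn":[0,0,0],"hand":30},{"slide":[0,0,0],"turn":[0,0,0],"hand":30}]}}

```text
clock: 4.1
eef_pos: [544.2, -178.6, 144.7]
tool_rot: [-3.141, -0.0, 1.685]
force: [-0.1, -0.1, 0.4]
width: 29.8
```

Run:
```python
from h import *
np.set_printoptions(precision=0,suppress=True)
s=read_state();print(s["eef_pos"],s["width"])
p,d=get_image("side");np.save("side3.npy",d);cv2.imwrite("pics/s3.png",cv2.resize(p[150:330,310:440],None,fx=4,fy=3.3,interpolation=cv2.INTER_CUBIC))
c=calibration("side");K=c["K"];R,t=np.array(c["R"]),np.array(c["t"])
v,u=np.mgrid[0:480,0:640]
W=(np.stack([(u-K[0][2])/K[0][0]*d,(v-K[1][2])/K[1][1]*d,d],-1)-t)@R
s=(abs(W[...,0]-545)<45)&(abs(W[...,1]+178)<60)&(W[...,2]>130)&(d>0)
i=np.argsort(np.where(s,W[...,2],1e9).ravel())[:25]; print(np.c_[W.reshape(-1,3)[i],i%640,i//640])
```

```text
[ 544. -179.  145.] 29.84530789099629
[[ 544. -162.  181.  371.  252.]
 [ 538. -163.  183.  369.  253.]
 [ 535. -164.  184.  368.  254.]
 [ 549. -163.  184.  374.  250.]
 [ 551. -161.  184.  374.  249.]
 [ 539. -201.  184.  385.  265.]
 [ 542. -200.  184.  386.  264.]
 [ 540. -163.  185.  370.  252.]
 [ 540. -200.  185.  385.  264.]
 [ 544. -164.  185.  372.  251.]
 [ 537. -201.  185.  384.  265.]
 [ 533. -163.  185.  367.  253.]
 [ 546. -163.  186.  373.  250.]
 [ 542. -163.  186.  371.  251.]
 [ 537. -163.  186.  369.  252.]
 [ 540. -163.  186.  370.  251.]
 [ 531. -160.  187.  365.  252.]
 [ 531. -163.  187.  366.  253.]
 [ 550. -162.  187.  374.  248.]
 [ 532. -161.  187.  366.  252.]
 [ 547. -163.  187.  373.  249.]
 [ 551. -163.  187.  375.  248.]
 [ 536. -152.  187.  364.  248.]
 [ 533. -165.  188.  368.  253.]
 [ 541. -201.  188.  386.  263.]]
```

View pics/s3.png

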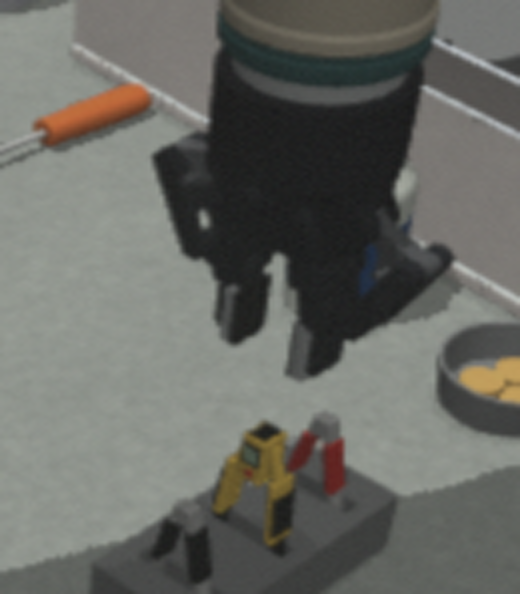

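At 30 mm opening the ends are at about 183.5 for a reported 144.7. So the real finger end sits about 38 mm above the reported TCP; xy agrees. I'll work with this offset: the true end should be at about z=56 for the grasp, so the reported z should be about 17.5. I'll reopen, then descend in stages with force checks.

{"api": "play_rows", "payload": {"targets": [{"slide":[0,0,0],"turn":[0,0,0],"hand":85},{"slide":[0,0,0],"turn":[0,0,0],"hand":85},{"slide":[0,0,20],"turn":[0,0,0],"hand":85},{"slide":[0,0,30],"turn":[0,0,0],"hand":85},{"slide":[0,0,25],"turn":[0,0,0],"hand":85}]}}

```text
clock: 4.78
eef_pos: [544.2, -178.6, 68.9]
tool_rot: [-3.142, -0.0, 1.686]
force: [-0.3, 0.6, 0.3]
width: 85.1
```

{"api": "play_rows", "payload": {"targets": [{"slide":[0,0,15],"turn":[0,0,0],"hand":85},{"slide":[0,0,15],"turn":[0,0,0],"hand":85},{"slide":[0,0,0],"turn":[0,0,0],"hand":85},{"slide":[0,0,0],"turn":[0,0,0],"hand":85}]}}

```text
clock: 5.28
eef_pos: [544.8, -178.8, 40.4]
tool_rot: [3.141, 0.0, 1.685]
force: [0.0, -0.7, -0.1]
width: 85.0
```

```bash
cat >> h.py <<'E'
def cloud(n,d):
    c=calibration(n);K=c["K"];R,t=np.array(c["R"]),np.array(c["t"])
    v,u=np.mgrid[0:480,0:640]
    return (np.stack([(u-K[0][2])/K[0][0]*d,(v-K[1][2])/K[1][1]*d,d],-1)-t)@R
E
python3 - <<'E'
from h import *
s=read_state();print(s["eef_pos"],s["tool_rot"],s["width"],s["force"])
p,d=get_image("side");cv2.imwrite("pics/s4.png",cv2.resize(p[230:350,310:440],None,fx=5,fy=5,interpolation=cv2.INTER_CUBIC))
E
```

```text
[ 544.80245132 -178.83893364   40.35296206] [3.14057232e+00 4.40917629e-04 1.68546446e+00] 84.96116377783673 [ 0.04999009 -0.65636154 -0.10453972]
```

View pics/s4.png

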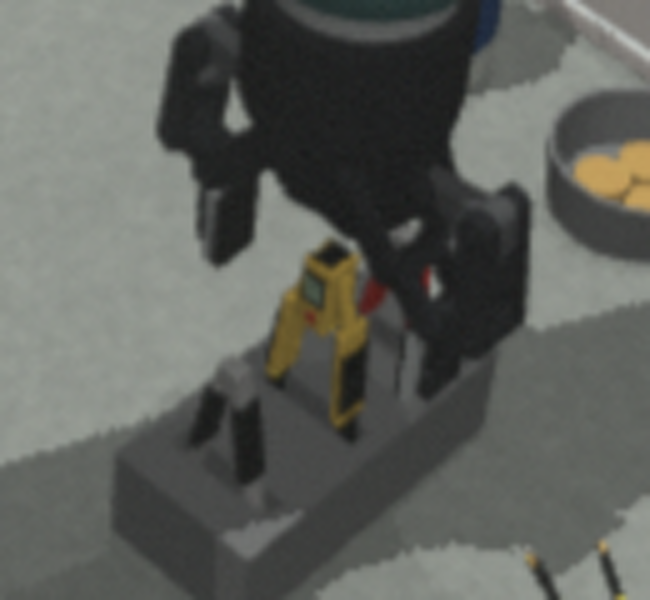

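The fingers straddle the tweezers, with nothing touching. I'll descend the last 23 mm, then close.

{"api": "play_rows", "payload": {"targets": [{"slide":[0,0,10],"turn":[0,0,0],"hand":85},{"slide":[0,0,8],"turn":[0,0,0],"hand":85},{"slide":[0,0,4],"turn":[0,0,0],"hand":85},{"slide":[0,0,0],"turn":[0,0,0],"hand":60},{"slide":[0,0,0],"turn":[0,0,0],"hand":50}]}}

```text
clock: 5.95
eef_pos: [544.4, -178.6, 17.8]
tool_rot: [3.141, 0.0, 1.686]
force: [-0.3, -0.7, 0.2]
width: 51.4
```

Run:
```python
from h import *
s=read_state();print(s["eef_pos"],s["tool_rot"],s["width"],s["force"])
p,d=get_image("side");cv2.imwrite("pics/s5.png",cv2.resize(p[230:350,310:440],None,fx=5,fy=5,interpolation=cv2.INTER_CUBIC))
```

```text
[ 544.35165001 -178.63702442   17.847626  ] [3.14146698e+00 1.44928289e-05 1.68556018e+00] 51.439588775343886 [-0.30292965 -0.73333439  0.18693446]
```

View pics/s5.png

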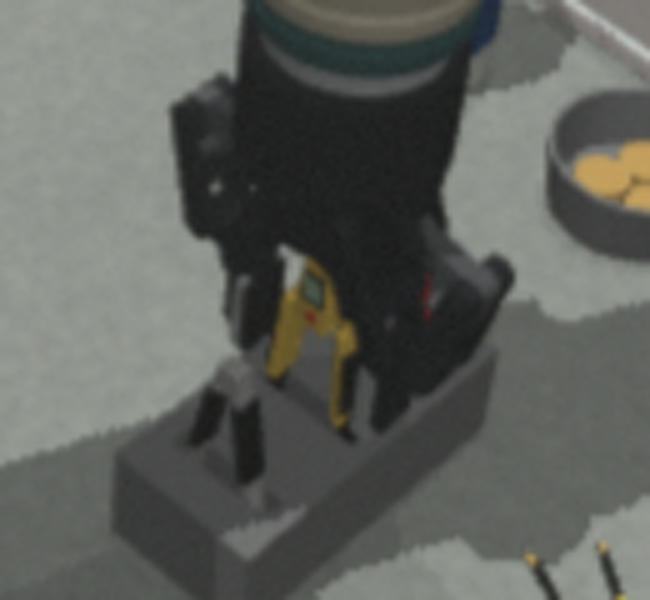

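{"api": "play_rows", "payload": {"targets": [{"slide":[0,0,0],"turn":[0,0,0],"hand":38},{"slide":[0,0,0],"turn":[0,0,0],"hand":33},{"slide":[0,0,0],"turn":[0,0,0],"hand":29},{"slide":[0,0,0],"turn":[0,0,0],"hand":27},{"slide":[0,0,0],"turn":[0,0,0],"hand":27}]}}

```text
clock: 6.62
eef_pos: [544.4, -178.7, 17.9]
tool_rot: [3.141, 0.0, 1.686]
force: [-0.3, 0.7, 1.2]
width: 27.1
```

Run:
```python
from h import *
s=read_state();print(s["eef_pos"],s["tool_rot"],s["width"],s["force"])
p,d=get_image("side");cv2.imwrite("pics/s6.png",cv2.resize(p[230:350,310:440],None,fx=5,fy=5,interpolation=cv2.INTER_CUBIC))
```

```text
[ 544.41217183 -178.66292587   17.880253  ] [3.14129546e+00 9.30093806e-05 1.68550645e+00] 27.130045307547995 [-0.27400262  0.71635064  1.20241144]
```

View pics/s6.png

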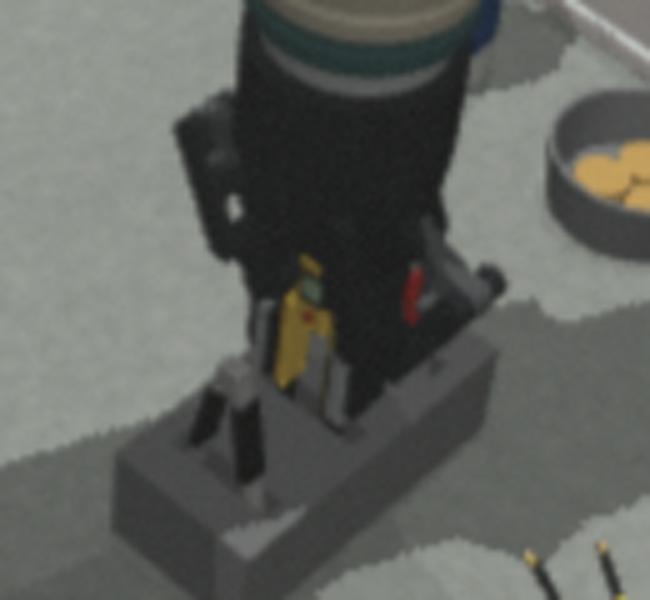

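The grip is on both pads at 27.1 mm. Lifting.

{"api": "play_rows", "payload": {"targets": [{"slide":[0,0,-8],"turn":[0,0,0],"hand":27},{"slide":[0,0,-15],"turn":[0,0,0],"hand":27},{"slide":[0,0,-25],"turn":[0,0,0],"hand":27},{"slide":[0,0,-25],"turn":[0,0,0],"hand":27},{"slide":[0,0,-25],"turn":[0,0,0],"hand":27}]}}

```text
clock: 7.3
eef_pos: [544.1, -178.6, 117.6]
tool_rot: [3.141, 0.0, 1.685]
force: [0.4, 0.2, -0.5]
width: 27.0
```

{"api": "play_rows", "payload": {"targets": [{"slide":[0,0,0],"turn":[0,0,0],"hand":27},{"slide":[0,0,0],"turn":[0,0,0],"hand":27}]}}

```text
clock: 7.55
eef_pos: [543.7, -178.4, 115.7]
tool_rot: [-3.141, -0.0, 1.686]
force: [-1.1, 0.3, -0.6]
width: 27.0
```

Run:
```python
from h import *
s=read_state();print(s["eef_pos"],s["tool_rot"],s["width"],s["force"])
p,d=get_image("side");cv2.imwrite("pics/side7.png",p);np.save("side7.npy",d);cv2.imwrite("pics/s7.png",cv2.resize(p[200:320,310:440],None,fx=5,fy=5,interpolation=cv2.INTER_CUBIC))
e=np.array(s["eef_pos"])
print(totool(np.array([473.3,178.4,e[2]])-e))
```

```text
[ 543.70998991 -178.40608105  115.67727668] [-3.14093807e+00 -3.40461581e-04  1.68559860e+00] 26.962607685453403 [-1.12256331  0.32164195 -0.56465909]
[ 3.62521285e+02 -2.90927348e+01  2.76712749e-01]
```

View pics/s7.png

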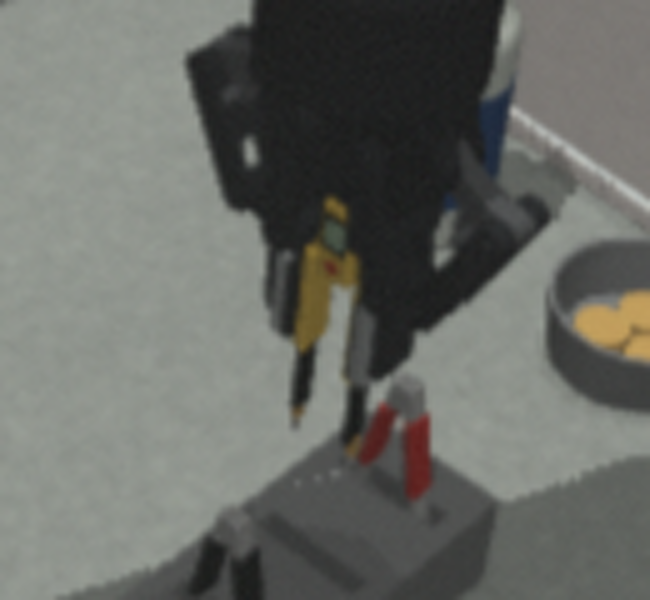

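The tweezers are lifted clear and upright, with the tips at about (369,285) and (380,291). Now transit to above the strip.

{"api": "play_rows", "payload": {"targets": [{"slide":[30,-2.5,0],"turn":[0,0,0],"hand":27},{"slide":[50,-4,0],"turn":[0,0,0],"hand":27},{"slide":[50,-4,0],"turn":[0,0,0],"hand":27},{"slide":[50,-4,0],"turn":[0,0,0],"hand":27},{"slide":[50,-4,0],"turn":[0,0,0],"hand":27}]}}

```text
clock: 8.22
eef_pos: [498.4, 49.2, 114.9]
tool_rot: [-3.14, 0.0, 1.685]
force: [0.7, 0.2, -0.8]
width: 27.3
```

{"api": "play_rows", "payload": {"targets": [{"slide":[50,-4,0],"turn":[0,0,0],"hand":27},{"slide":[50,-4,0],"turn":[0,0,0],"hand":27},{"slide":[30,-2.5,0],"turn":[0,0,0],"hand":27},{"slide":[0,0,0],"turn":[0,0,0],"hand":27},{"slide":[0,0,0],"turn":[0,0,0],"hand":27}]}}

```text
clock: 8.85
eef_pos: [473.9, 174.5, 115.2]
tool_rot: [-3.14, 0.001, 1.685]
force: [0.3, -0.5, -0.4]
width: 26.9
```

```bash
cat > look.py <<'E'
from h import *
import sys
k=sys.argv[1]
np.set_printoptions(precision=1,suppress=True)
s=read_state();print(s["eef_pos"],s["tool_rot"],s["width"],s["force"])
for n in("side","top"):
    p,d=get_image(n);cv2.imwrite(f"pics/{n}{k}.png",p);np.save(f"{n}{k}.npy",d)
p=cv2.imread(f"pics/side{k}.png");a=cv2.resize(p[180:260,190:300],None,fx=7,fy=7,interpolation=cv2.INTER_CUBIC)
cv2.imwrite(f"pics/sl{k}.png",a)
p=cv2.imread(f"pics/top{k}.png");a=cv2.resize(p[225:300,190:290],None,fx=7,fy=7,interpolation=cv2.INTER_CUBIC)
cv2.imwrite(f"pics/tl{k}.png",a)
e=np.array(s["eef_pos"]);print(totool(np.array([473.3,178.4,e[2]])-e))
E
python3 look.py 8
```

```text
[473.9 174.5 115.2] [-3.1  0.   1.7] 26.945727512352786 [ 0.3 -0.5 -0.4]
[ 4.  -0.2 -0. ]
```

View pics/sl8.png

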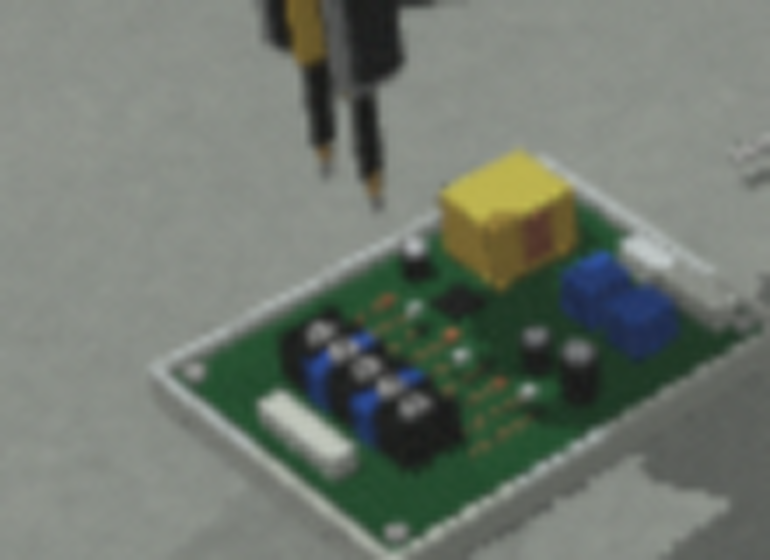

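View pics/tl8.png

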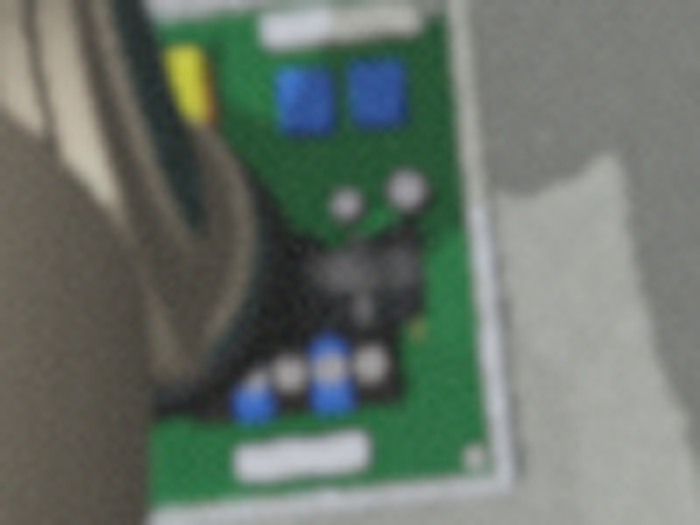

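Run:
```python
from h import *
np.set_printoptions(precision=1,suppress=True)
a=(190+326/7,180+177/7);b=(190+377/7,180+209/7)
for z in(100,103,106):
    A,B=onz("side",*a,z),onz("side",*b,z);print(z,A,B,(A+B)/2,np.linalg.norm(A-B))
C=onz("side",190+341/7,180+347/7,29.5);D=onz("side",190+389/7,180+385/7,29.5)
print(C,D,(C+D)/2,np.linalg.norm(C-D))
W=cloud("side",np.load("side8.npy"))
m=(abs(W[...,0]-475)<40)&(abs(W[...,1]-175)<40)&(W[...,2]>70)&(W[...,2]<125)
i=np.argsort(np.where(m,W[...,2],1e9).ravel())[:25];print(np.c_[W.reshape(-1,3)[i],i%640,i//640])
# subpixel local crop of tips
im=cv2.imread("pics/side8.png")[196:214,230:250].astype(int);print(im.sum(2)//3)
```

```text
100 [473.7 187.8 100. ] [478.2 164.2 100. ] [476. 176. 100.] 24.07285753421223
103 [472.  184.2 103. ] [476.4 160.6 103. ] [474.2 172.4 103. ] 23.956849252776436
106 [470.3 180.6 106. ] [474.6 157.1 106. ] [472.5 168.8 106. ] 23.840840971340857
[472.3 190.3  29.5] [475.1 164.4  29.5] [473.7 177.3  29.5] 25.989136224802426
[[477.6 161.9 104.  244.  209. ]
 [475.2 161.9 105.1 243.  209. ]
 [473.2 187.9 106.5 236.  203. ]
 [471.  184.1 107.  236.  204. ]
 [478.6 162.7 108.5 244.  207. ]
 [474.9 160.6 108.8 243.  208. ]
 [471.3 188.3 109.8 235.  202. ]
 [475.4 161.2 110.9 243.  207. ]
 [476.6 162.9 112.  243.  206. ]
 [473.  160.9 112.1 242.  207. ]
 [471.6 184.  112.2 236.  202. ]
 [471.4 188.  112.6 235.  201. ]
 [473.1 186.6 112.7 236.  201. ]
 [473.7 161.8 113.9 242.  206. ]
 [473.2 164.9 114.9 241.  205. ]
 [474.1 162.  116.3 242.  205. ]
 [471.1 186.5 116.4 235.  200. ]
 [472.5 184.7 116.8 236.  200. ]
 [473.4 185.9 118.3 236.  199. ]
 [474.6 158.3 118.4 243.  205. ]
 [475.  184.3 118.6 237.  199. ]
 [476.2 160.9 118.7 243.  204. ]
 [477.4 158.8 119.4 244.  204. ]
 [474.  161.3 119
[... 880 characters left out ...]
 137 139
  139 140]
 [137 138 140 139 138 137 134 138 139 140 139 126  93  80  99 131 138 138
  139 137]
 [137 140 140 139 139 139 140 140 142 142 140 136 113  91 109 135 139 139
  139 138]
 [137 137 137 137 140 140 139 138 139 139 138 137 122  95 104 132 141 140
  140 138]
 [137 137 137 138 141 142 141 138 138 138 137 137 132 103 105 133 140 142
  140 137]
 [139 138 139 140 140 143 143 141 140 141 142 138 136 123 126 135 139 142
  139 142]
 [140 140 142 141 140 140 141 141 142 142 142 140 140 136 137 136 139 140
  143 155]
 [139 139 141 141 141 141 141 143 141 142 141 140 140 138 137 139 141 146
  155 149]
 [137 138 141 139 140 140 138 140 140 141 139 140 139 140 140 144 153 150
  150 131]]
```

Tip gap is about 24 mm, midpoint about (474,173.5), tips at z≈103. I'll shift 4 mm along tool x and come down to about 15 mm above the screws.

{"api": "play_rows", "payload": {"targets": [{"slide":[4.5,-0.3,15],"turn":[0,0,0],"hand":27},{"slide":[0,0,20],"turn":[0,0,0],"hand":27},{"slide":[0,0,20],"turn":[0,0,0],"hand":27},{"slide":[0,0,0],"turn":[0,0,0],"hand":27},{"slide":[0,0,0],"turn":[0,0,0],"hand":27}]}}

```text
clock: 9.57
eef_pos: [473.6, 179.9, 60.8]
tool_rot: [-3.142, 0.0, 1.685]
force: [0.1, -0.5, -0.6]
width: 27.1
```

```bash
python3 look.py 9
```

```text
[473.6 179.9  60.8] [-3.1  0.   1.7] 27.132346401446412 [ 0.1 -0.5 -0.6]
[-1.4 -0.5 -0. ]
```

View pics/sl9.png

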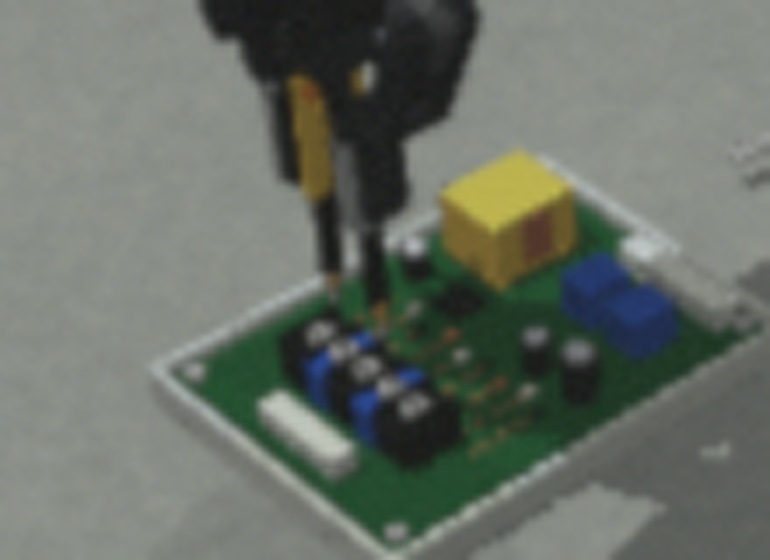

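View pics/tl9.png

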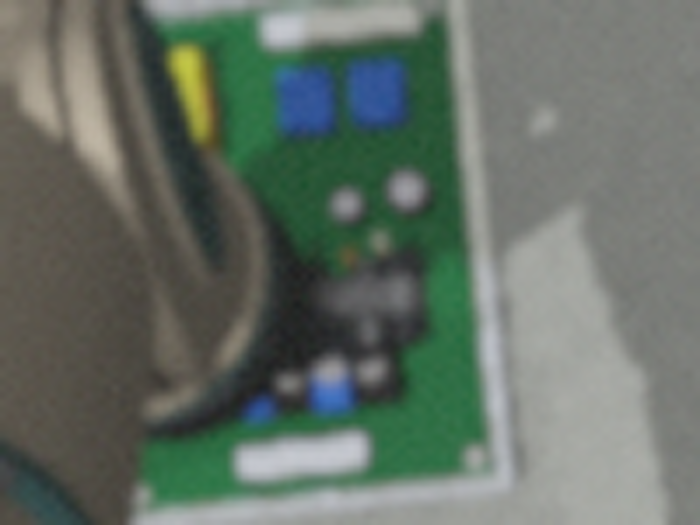

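Run:
```python
from h import *
np.set_printoptions(precision=1,suppress=True)
# ring centroids (orange hue) in pics 8, 9
for k,(v0,v1,u0,u1) in(("8",(198,210,232,248)),("9",(216,228,234,247))):
    im=cv2.imread(f"pics/side{k}.png");b=cv2.resize(im[v0:v1,u0:u1],None,fx=40,fy=40,interpolation=cv2.INTER_CUBIC)
    cv2.imwrite(f"pics/ring{k}.png",b)
    lab=cv2.cvtColor(im,cv2.COLOR_BGR2LAB)[v0:v1,u0:u1].astype(int)
    r=(im[v0:v1,u0:u1,2].astype(int)-im[v0:v1,u0:u1,0]);print(k);print(r)
# screws in side0, sub-pixel brightness
im=cv2.imread("pics/side8.png")[225:243,228:254].astype(int).sum(2)//3;print(im)
for z in (46,48):
    A=onz("side",190+337/7,180+304/7,z);B=onz("side",190+381/7,180+335/7,z);print(z,A,B,(A+B)/2,np.linalg.norm(A-B))
```

```text
8
[[ 1  2  1  0  0  1  0  2  3 -1  0 -1  2  2  3  3]
 [ 3  0  1  3  2  3  2  2  2  0  1  0  3  2  1  2]
 [ 2  2  0  7 13  6  3  2  2  1  0  0  1  1  2  2]
 [ 3  1  4 24 36 13  5  2  1  0  2  0  1  3  2  3]
 [ 2  2  4 21 30 15  5  3  2  2  1  1  2  2  2  4]
 [ 2  1  2  8 10  5  3  2  1  1  1  3  2  2  2  3]
 [ 1  2  3  1  2  1  3  2  2  2  6 19 11  4  2  1]
 [ 0  1  3  1  1  2  3  2  1  1 16 36 18  4  2  2]
 [ 2  2  1  2  1  2  1  1  2  3 22 42 20  6  1  3]
 [ 2  3  1  2  2  2  1  1  3  4 22 36 17  5  2  2]
 [ 2  2  1  3  2  2  2  2  2  1  7 11  6  3  3  2]
 [ 1  2  3  3  3  2  2  3  1  0  1  2  2  3  3  2]]
9
[[  2   2   0   0   0   1   0  -1   0  -1   0  -3  -5]
 [  2   1   0   0   1  -2  -2   0  -1   1  -1  -8  -8]
 [  2   1   3   8   5   0   0   0   1  -1  -1  -7 -10]
 [  1   0   9  29  18   4  -1  -2   0   2   0  -4  -8]
 [ -3  -2  13  34  17   0  -6  -5   0  -1   0  -5 -12]
 [ -2   0   6  11   4  -8 -11  -9  -3   0   0  -3  -8]
 [ -2  -5  -4   0  -3  -9 -10 -10  -4   2   8   4   2]
 [ -6 -10  -7  -1  -6 -10 -11 -10  -2  16  36  18   0]
 [-10  -7  -4  -1  -5 -10  -7   2   4  34  
[... 1604 characters left out ...]
 189 188 174 143  94  65  54  37  30  35  55  71  76  54  36  31
   44  99 122 100  81  53  35  27]
 [135 168 184 188 188 180 162 113  72  47  32  33  44  55  60  43  34  33
   40  68  85  63  45  32  29  27]
 [108 133 166 182 189 189 187 168 120  76  50  41  43  55  55  41  33  33
   35  39  44  37  32  31  27  28]
 [ 79 107 130 151 179 189 190 187 171 141  89  55  51  58  55  45  34  31
   31  30  28  28  29  30  30  26]
 [ 60  80 100 121 149 179 188 188 188 177 144  94  65  58  58  45  33  30
   30  29  27  30  26  30  29  30]]
46 [473.6 191.8  46. ] [477.  169.8  46. ] [475.3 180.8  46. ] 22.345528049705408
48 [472.6 189.6  48. ] [475.9 167.6  48. ] [474.3 178.6  48. ] 22.279468759086352
```

View pics/ring9.png

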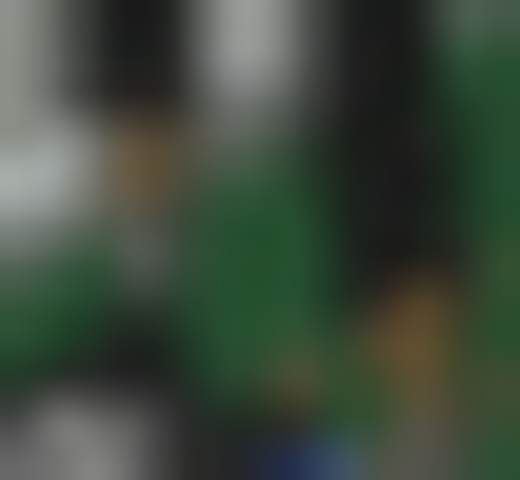

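Run:
```python
from h import *
np.set_printoptions(precision=1,suppress=True)
im=cv2.imread("pics/side8.png").astype(float)
sat=im.max(2)-im.min(2);br=im.min(2)
for (u,v) in((239,229.6),(245.6,234.4),(235.6,226.8),(242.3,232),(248.7,237.4)):
    p=np.array([u,v])
    for _ in range(10):
        y,x=np.mgrid[int(p[1])-3:int(p[1])+5,int(p[0])-3:int(p[0])+5]
        w=np.clip(br[y,x]-60,0,None)*np.exp(-((x-p[0])**2/8+(y-p[1])**2/4))
        p=np.array([(w*x).sum(),(w*y).sum()])/w.sum()
    print(p,onz("side",*p,29.5))
e=read_state()["eef_pos"]
for z in(47.4,48.4):
    A=onz("side",237.4,223.6,z);B=onz("side",244.4,228.3,z);print(z,A,B,(A+B)/2,np.linalg.norm((A-B)))
A=onz("side",236.3,205.4,102.8);B=onz("side",243.5,209.9,102.8);print(A,B,(A+B)/2,np.linalg.norm((A-B)))
```

```text
[238.4 229.5] [472.  191.   29.5]
[245.1 234.8] [474.6 165.7  29.5]
[236.2 227.7] [471.1 199.4  29.5]
[241.8 231.8] [473.9 179.4  29.5]
[248.2 237.1] [476.  154.6  29.5]
47.4 [471.2 190.7  47.4] [475.4 166.9  47.4] [473.3 178.8  47.4] 24.17787690641398
48.4 [470.7 189.6  48.4] [474.9 165.8  48.4] [472.8 177.7  48.4] 24.142064697942807
[471.4 184.4 102.8] [475.8 161.2 102.8] [473.6 172.8 102.8] 23.632992261914627
```

The screws are at (472.0,191.0) and (474.6,165.7), in agreement with the top view. The tips' midpoint is about (473.0,178.2), within 1 mm, and the gap is about 24 mm. I'll come down gently.

{"api": "play_rows", "payload": {"targets": [{"slide":[-0.6,0,6],"turn":[0,0,0],"hand":27},{"slide":[0,0,6],"turn":[0,0,0],"hand":27},{"slide":[0,0,3],"turn":[0,0,0],"hand":27},{"slide":[0,0,0],"turn":[0,0,0],"hand":27},{"slide":[0,0,0],"turn":[0,0,0],"hand":27}]}}

```text
clock: 10.3
eef_pos: [473.6, 179.5, 45.8]
tool_rot: [3.142, -0.0, 1.685]
force: [-0.5, 0.7, -0.2]
width: 27.1
```

```bash
python3 look.py 10
python3 - <<'E'
from cell import *
print([round(float(read_state()["force"][2]),2)])
E
```

```text
[473.6 179.5  45.8] [ 3.1 -0.   1.7] 27.138560347961743 [-0.5  0.7 -0.2]
[-1.1 -0.4 -0. ]
[-1.48]
```

View pics/sl10.png

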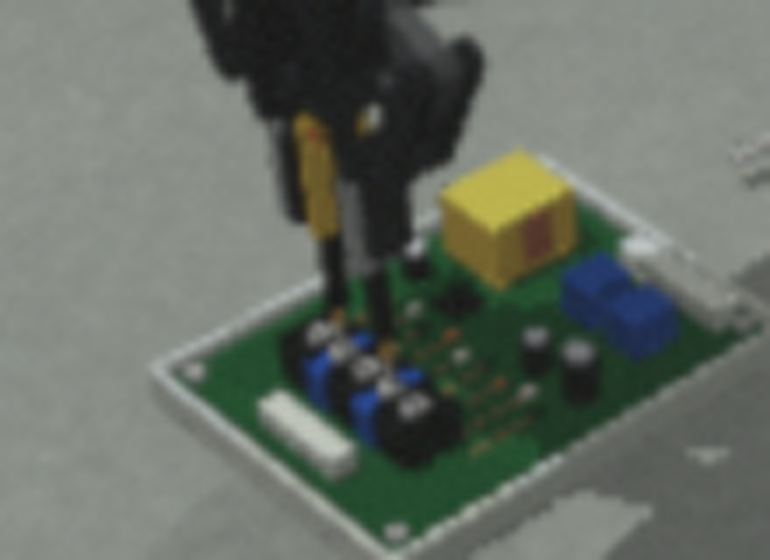

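The projected tip ends line up with the blue screws to within 1 mm. Going down onto contact.

{"api": "play_rows", "payload": {"targets": [{"slide":[0,0,1.5],"turn":[0,0,0],"hand":27},{"slide":[0,0,1.5],"turn":[0,0,0],"hand":27},{"slide":[0,0,1],"turn":[0,0,0],"hand":27},{"slide":[0,0,0],"turn":[0,0,0],"hand":27},{"slide":[0,0,0],"turn":[0,0,0],"hand":27}]}}

```text
clock: 11.02
eef_pos: [473.5, 179.6, 41.9]
tool_rot: [3.141, -0.0, 1.685]
force: [0.4, 0.2, 1.2]
width: 27.0
```

{"api": "play_rows", "payload": {"targets": [{"slide":[0,0,1],"turn":[0,0,0],"hand":27},{"slide":[0,0,1],"turn":[0,0,0],"hand":27},{"slide":[0,0,0],"turn":[0,0,0],"hand":27},{"slide":[0,0,0],"turn":[0,0,0],"hand":27}]}}

```text
clock: 11.52
eef_pos: [473.5, 179.6, 39.8]
tool_rot: [3.142, -0.0, 1.686]
force: [-0.1, -0.1, 2.4]
width: 27.4
```

```bash
python3 look.py 11
python3 - <<'E'
from h import *
f=[]
for i in range(8):
    get_image("side"); f.append(read_state()["force"])
print(np.mean(f,0),np.std(f,0))
E
```

```text
[473.5 179.6  39.8] [ 3.1 -0.   1.7] 27.393785199927226 [-0.1 -0.1  2.4]
[-1.1 -0.3 -0. ]
[-0.12345186 -0.01240324  2.88495441] [0.4065446  0.20817015 0.36511357]
```

View pics/sl11.png

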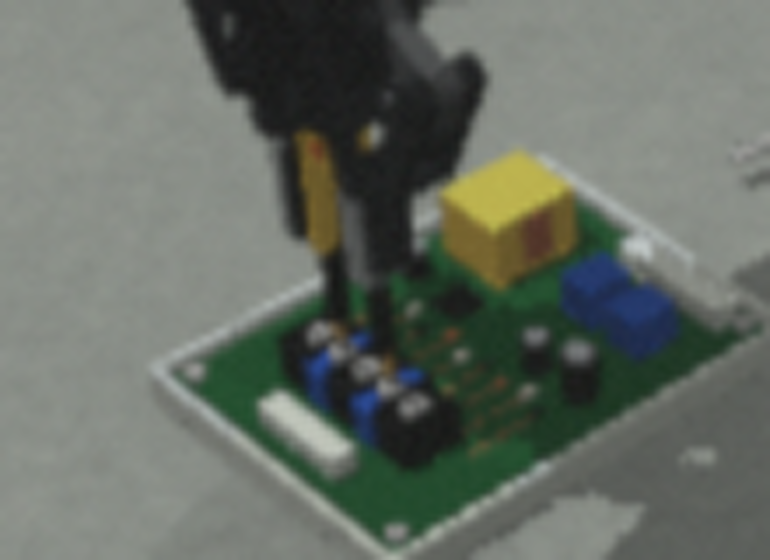

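Run:
```python
from h import *
np.set_printoptions(precision=2,suppress=True)
im=cv2.imread("pics/side11.png");b=cv2.resize(im[220:242,230:254],None,fx=25,fy=25,interpolation=cv2.INTER_CUBIC)
b0=cv2.resize(cv2.imread("pics/side8.png")[220:242,230:254],None,fx=25,fy=25,interpolation=cv2.INTER_CUBIC)
cv2.imwrite("pics/z11.png",cv2.resize(np.hstack([b0,b]),(800,366)))
print((im[222:236,234:250,2].astype(int)-im[222:236,234:250,0]))
yaw=.115;ay=np.array([-np.sin(yaw),np.cos(yaw),0])
for s in(1,-1):
    for S in (np.array([473.3,178.4,29.5]),):
        T=S+s*12.3*ay;print([proj("side",T+[0,0,h]) for h in(0,8,11)])
```

```text
[[ -4  -4  -2  -1   0  -1 -10 -11  -3   2   3   3  -2  -7  -5  -5]
 [ -7  -8  -4  -2   1  -1  -9  -8  -4   0  -2   3  -2  -5   1   3]
 [ -9  -9  -2   1   1   0  -5   2   1   0  -1  -1  -3   0   5   4]
 [ -4  -1  -1   8   4   4   7  21   9   2   0   1   9  12   5   0]
 [  1   2   3  22  22  14   4   8  -3  -5   0   0   3   2   1  -2]
 [  0   2   3  21  33  18 -13 -37 -32  -9  -1   1  -1  -3   9   7]
 [  0   1   2   9  19   1 -51 -76 -51 -15  -1  -1   0  -1  10   2]
 [  0  -2 -10   1   3  -1 -21 -45 -31  -7   0   3   5  -1   1  -1]
 [-11 -36 -63 -12   0   0  -2  -8  -2   1   7  17   7  -4  -1  11]
 [-49 -82 -90 -32  -4  -1   2   1   1   4  15  36  17   0   0   5]
 [-73 -96 -77 -31  -6   0   2   1   0   3  25  40  16 -24 -33 -30]
 [-65 -81 -51 -16  -1   2   0   1   1   3  17  26  -7 -69 -84 -83]
 [-51 -63 -36 -10  -2  -1   0   1  -1  -3   3   6  -5 -43 -55 -51]
 [-50 -54 -36  -9  -2   0  -6 -13 -31 -30  -2   2   1  -8 -12  -9]]
[array([238.49, 229.56]), array([238.13, 226.88]), array([237.99, 225.86])]
[array([245.04, 234.65]), array([244.71, 231.96]), array([244.58, 230.95])]
```

View pics/z11.png

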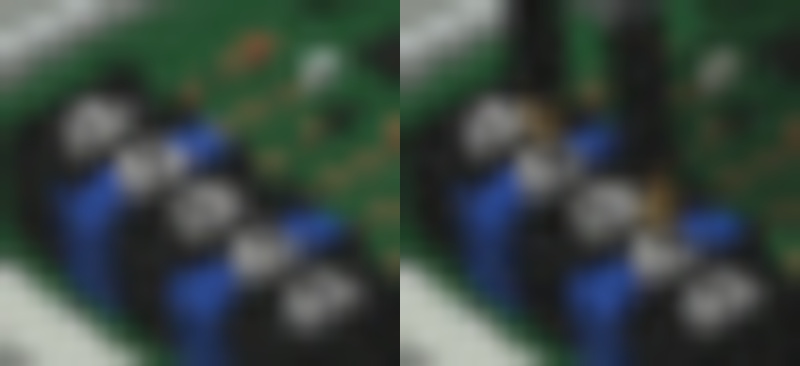

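The rings sit at (237.9,226.7) and (245.0,231.6), against (238.1,226.9) and (244.7,232.0) predicted for tips centred on the screws. The upward force is about 3 N in total, which fits about 1.5 to 1.7 N per tip. One last check for steadiness and bystanders before handing in.

{"api": "play_rows", "payload": {"targets": [{"slide":[0,0,0],"turn":[0,0,0],"hand":27},{"slide":[0,0,0],"turn":[0,0,0],"hand":27},{"slide":[0,0,0],"turn":[0,0,0],"hand":27},{"slide":[0,0,0],"turn":[0,0,0],"hand":27}]}}

```text
clock: 12.52
eef_pos: [473.5, 179.5, 39.8]
tool_rot: [-3.142, -0.0, 1.686]
force: [-1.4, 0.7, 2.5]
width: 27.1
```

Run:
```python
from h import *
s=read_state();print(s["clock"],s["eef_pos"],s["width"],s["force"],np.abs(s["qd"]).max())
p,_=get_image("side");cv2.imwrite("pics/side12.png",p)
```

```text
12.525 [473.50022518 179.54088553  39.79613485] 27.0923694755551 [-1.41098207  0.72375969  2.48851779] 0.0022731889344912563
```

View pics/side12.png

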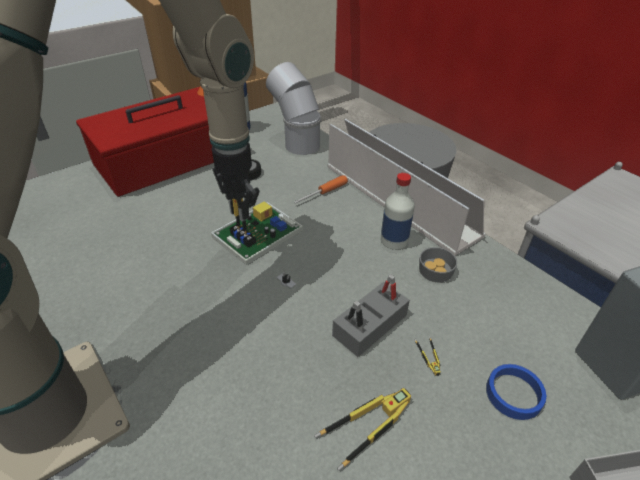

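The picture shows the tweezers on the strip at about (240,232). The red and black tweezers are still in the stand, and everything else is in place. The drum roller is only partly visible behind the gripper. Handing in.

Run:
```python
from cell import *
print(finish_job())
```

```text
the job is handed in; nothing more can be done
None
```

I took the yellow meter tweezers out of the stand's middle slot and set them down on the two blue terminals' screws. I handed the job in at 12.5 s with the robot still holding them there; it gave no verdict.

**Last checks**
- **Squeeze:** the finger opening was 27.1 mm, and the tip gap measured about 24 mm in the side camera, against 25 mm wanted.
- **Placement:** the side camera puts the tips within about 1 mm of the screw centres. The arm's reported position sits 1.1 mm further along the row than the camera's screw positions; I left that as it is within tolerance.
- **Pressure:** the upward force was 2.5 to 2.9 N in all, about 1.5 N per tip, inferred from the wrist force.
- **Steadiness:** joint speeds were about 0.002 rad/s or less, and the tool stayed vertical.
- **Bystanders:** everything visible in the last side picture was where it started. The drum roller was partly hidden behind the gripper, so I could not fully check it.

**What disagreed or could not be checked**
- **Finger height:** the real finger ends were about 38 mm higher than the reported TCP height. I worked around this using camera depth and the height at which the tweezers were picked up.
- **Contact height:** it came out near z = 30 mm, which alone does not tell the screw heads (29.5 mm) from the barriers (31 mm). I took it as the screws because the sideways alignment was good.
- **Top view:** the arm hid the tips from the top camera, so the final placement rests on the side view and the arm's own position.

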